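# Load the source and hold the copper absorber in the beam

### The arm

A 7-joint arm with a two-finger parallel gripper is mounted at the origin on the work surface. World frame = base frame: x ahead of the robot, y to its left, z up, the work surface at z = 0. Lengths are in m, angles in rad, forces in N, time in s.
With the tool pointing down it reaches from about 0.4 to 0.85 m from the base axis. Payload 4.5 kg.
Tool frame: the origin (TCP) lies at the very end of the fingers, on their centre line; the grasp point (between the pads) lies 19 mm behind it (bot.grip_point_offset is the distance from the TCP to the grasp point, in m); z points along the fingers, y is the direction in which the jaws open and shut (so a half turn about z gives the same grasp; the last joint's range is limited). The gripper opens to 88 mm and grips with 3 to 60 N. Pads are 18 mm wide; open, the fingers measure 123 mm over their backs; the gripper's body (75 mm by 187 mm) begins 45 mm behind the grasp point.
Start: joints at [-1.24, 0.689, -0.195, 1.565, 0.157, 0.902, -0.215], TCP at [0.183, 0.598, 0.239] pointing down, gripper open.
Joint ranges: [-3.01, 3.01], [-0.46, 2.08], [-1.47, 1.51], [0.13, 2.56], [-1, 4.14], [0.04, 2.09], [-2.66, 2.66]. Speed limits (rad/s): [2.57, 2.57, 3.14, 3.14, 3.14, 3.14, 3.14].

### API

Orientations are given as a unit quaternion [w, x, y, z].
In Python, from rig import bot, imaging, order, models gives the robot as it stands.
- The arm moves only by the shell command python3 -m handwheel 'ROWS'. ROWS is JSON, a list of rows, each an object of numbers: "hand": the opening in per cent of the stroke, from 0 (shut) to 100 (fully open); "tx", "ty", "tz": the shift along the tool's x, y, z in m; "ax", "ay", "az": the turn, a rotation vector about the tool's x, y, z in degrees. A call has 1 to 12 rows; each row is the pose to reach, as a shift and turn from the pose commanded when the call began, along the tool's axes at that moment; what a row does not reach only later rows make up. A row lasts 1/8 s, in which the tool goes at most 62.5 mm and 10.7 degrees, less where a joint would pass 70% of its speed; a pose out of reach is approached as far as the arm can. A call with a gripper value outside its range is refused whole. The fingers move at their own pace and stop on an object; the grip force is fixed at half the most. Time passes only in rows, so rows that repeat a pose let the fingers close. It gives the time, the measured TCP pose, the force and the opening at its end, in the units of the state.
- bot.state(): the state, without advancing time (a new reading comes with each control period).
- imaging.snapshot(name): name is "scene" or "top" or "wrist"; returns a dict with "frame" (400x640x3 uint8, red, green, blue), "mtx" (3x3 intrinsics, pixels), "R" (3x3) and "t" (3): a world point X has camera coordinates R X + t; the wrist camera has in their place "T_tool_cam" (4x4, takes a point from camera to tool coordinates, whose origin is the TCP and whose axes are the flange's). Camera axes: x right, y down, z forward; pixel columns grow to the right and rows downward; lengths in m; the calibration is good to about 2 mm. A picture is of the moment at which its call begins: read the wrist's pose just before it. There is no depth.
- order.close_job(): hands the job in, once; it reports no verdict.
Trained networks look in a picture, given as the dict that the camera call returned (one of the last four; its "shot" number tells which), for a name from the list of things; names that differ only in an ending like _2 or _b are one class to them, and where a whole thing is asked for, a point or a joint stands for the part that bears it (a point fixed in the world has none). Each returns a list of dicts, best first, with "score" (0 to 1); they miss things now and then, are a little off and sometimes report something else, mostly with a low value. They report only what shows in the picture. A call takes as long as a camera call. They do not tell look-alikes from the thing itself.
- models.recognise(picture, label): "centre" ([column, row] in pixels, amid what is visible of it).
The state is a dict: "clock": time; "joint_pos": joint angles; "qvel": joint speeds; "joint_torque": joint torques, N m; "eef_pos": TCP position; "tool_rot": TCP orientation; "wrist_force": force on the tool from outside, world axes, zero at the start; "ft_torque": the same for the moment, N m; "width": finger opening in m.
Only numpy, scipy, OpenCV 4.12 (cv2) and the standard library are available. Lean on these libraries where they do the work, as an engineer would, in place of code of your own. Each camera call takes 0.05 s, during which the arm holds its last target. There are 200 camera calls.

### The job

Prepare a shielding reading: first slide the loaded source tray by its red handle straight into the open mouth of the yellow-topped lead block until it is fully home, the source still standing in its socket. Then swing the blue flap of the grey absorber case right back past upright, draw the copper plate up out of its slot, and hold it upright and square across the beam, centred on the beam line, about half-way between the block's brass port and the detector. The job ends with you still holding the plate there in the air, still, touching neither block nor detector; never bump the detector, and leave the other two plates in their slots and everything else on the bench where it is.

Things in the scene. Friction and masses are not known exactly. Their poses are not given: they have to be found in the camera images.
- stand: Fixed stand; origin on the table under the centre of its lead block (100 x 100 mm, 85 high, yellow top). Mouth in the -x face: tunnel along x, 56 wide, 66 high, no sill, ending in a stop 26 mm beyond (+x) the origin. In the -y face a 20 mm brass-framed port, 45 mm up, its frame 56 mm from the origin; the beam runs along -y. A beige ratemeter, 200 x 115, 157 mm high, stands 470 mm along -y
- probe: Detector: silver cylinder lying along the beam, 50 mm diameter, 190 mm long, axis 45 mm above the table, top at 71 mm, fixed in black cradles. Origin at the centre of its window, 156 mm along the stand's -y from the stand's origin (100 mm beyond the brass port frame). Delicate: not to be bumped
- beam_mid (a point): Point on the beam line half-way between the brass port frame and the detector's window, 50 mm from each, 45 mm above the table; axes as the stand's (y along the beam)
- tray_grip (a point): Centre of the grip of the tray's red upright handle, 24 mm (x) by 12 mm (y), from 6 to 72 mm above the table; this point is 55 mm up. x points to the nose, 116 mm ahead. The aluminium tray (128 x 50 mm, last 12 mm of the nose 38 mm wide; 0.3 kg, loose) slides on the table. Fully home, this point is 90 mm from the stand's origin along its -x, 40 mm in front of the mouth face
- tray_well (a point): Axis of the white source socket on the tray, 90 mm ahead (+x) of the handle, 26 mm behind the nose, 35 mm above the table; with the tray home it lies over the stand's origin. Axes as the tray's
- source_mid (a point): Middle of the steel source capsule, 14 mm diameter, 46 mm tall, yellow band near the top, standing loose in the tray's socket (22 mm deep, 1.5 mm play all round); its top is 58 mm above the table
- flap (a joint): Angle of the case's blue flap (rad): 0 shut, 1.57 upright, 1.9 against its stop, leaning back. A stiff friction hinge holds it wherever it is left; lifting takes about 2 N at the tab. It starts shut or barely ajar
- flap_tab (a point): Grip point of the flap's orange lift tab, 12 mm from its end. The tab is 30 mm wide (y), 10 mm thick and stands 45 mm out from the flap's front edge in its plane, 107 mm above the table when shut; it can be pinched by its sides from above at any flap angle. Axes turn with the flap; this point is 143 mm from the hinge along the flap's -x and 5 mm along its z
- flap_hinge (a point): Middle of the hinge line (y), on the far rim of the grey case; turns with the flap (110 x 192 mm, 8 thick). The case is fixed: 110 mm (x) by 192 mm (y), 102 mm high, walls 6 mm, its centre 55 mm in front of the hinge. Inside, three absorber plates stand in slots 50 mm apart along y, in any order, 60 mm in front of the hinge; outer slots 40 mm from the end walls
- copper_mid (a point): Centre of the copper plate's face: 70 mm wide (x), 60 tall (z), 6 thick (y, the face normal), 0.3 kg. On its top edge is a copper grip tab 30 mm wide (x), 10 thick (y), from 26 to 60 mm above this point. It stands loose in its slot (1.5 mm play, guides 45 mm tall), this point 36 mm above the table, tab top 6 mm below the rim; draw it straight up
- aluminium_mid (a point): The same point of the silver aluminium plate, of the same shape, in another slot; stays in the case
- acrylic_mid (a point): The same point of the white acrylic plate, of the same shape, in another slot; stays in the case
- standards: Bystander: beige holder (75 x 125 mm, 24 mm high) with a grey and an amber disc, loose
- dosimeter: Bystander: black pen dosimeter lying down, 105 mm long, 18 mm thick, loose
- jar: Bystander: amber jar, 64 mm diameter, 85 mm high, loose
- tongs: Bystander: steel tongs lying down, 200 mm long, loose
- can: Bystander: beige can, 76 mm diameter, 75 mm high, loose
There are look-alikes about, which are no part of the job. What is shaped like the part that bears tray_grip but black is not meant.

How it is judged:
By the outcome, as a careful person would: the job done as asked, in the order asked, and still so for the second after the job is handed in, while the arm keeps its last pose, push and grip.
It also fails if it takes over 67 s, if anything falls off the work surface, if the arm or the gripper's body presses on something with over 40 N, if the wrist force passes 120 N, or if a joint passes its speed limit or range.

## Working session

There is one attempt and no reset: what is moved stays moved. The work goes in short steps, Python scripts to look and compute and a shell command to move; the robot and the scene stay as the last step left them, time stands still between calls to the robot, and variables do not carry over. Pictures are saved under pics/ and viewed, about 8 in all and at most 12, crops included, and the job is handed in when it is done.

```bash
mkdir -p pics; ls
cat > h.py <<'E'
import numpy as np, cv2
from rig import bot, imaging, order, models
def ray(p,uv):
    d=np.linalg.inv(p["mtx"])@np.array([uv[0],uv[1],1.0]); R=np.array(p["R"]);t=np.array(p["t"])
    return -R.T@t, R.T@d
def onz(p,uv,z):
    o,d=ray(p,uv); return (o+d*(z-o[2])/d[2])
def proj(p,X):
    c=np.array(p["R"])@np.array(X)+np.array(p["t"]); c=np.array(p["mtx"])@c; return c[:2]/c[2]
def save(p,n): cv2.imwrite("pics/"+n,cv2.cvtColor(p["frame"],cv2.COLOR_RGB2BGR))
E
python3 - <<'E'
from h import *
np.set_printoptions(precision=3,suppress=True)
H=dict(stand=.085,probe=.06,tray_grip=.055,tray_well=.035,source_mid=.05,flap=.105,flap_tab=.107,flap_hinge=.105,copper_mid=.08,standards=.02,dosimeter=.01,jar=.08,tongs=.01,can=.07)
for n in("top","scene"):
    p=imaging.snapshot(n); save(p,n+".png"); print(n,p["mtx"],p["R"],p["t"])
    for k,z in H.items():
        for r in models.recognise(p,k)[:3]: print(k,round(r["score"],2),np.array(r["centre"]),onz(p,r["centre"],z))
s=bot.state(); print(s)
E
```

```text
pics
top [[469.568   0.    324.639]
 [  0.    469.568 206.988]
 [  0.      0.      1.   ]] [[-0.003 -1.     0.024]
 [-0.991 -0.    -0.133]
 [ 0.133 -0.024 -0.991]] [-0.05   0.565  1.207]
stand 0.62 [479.8 158.3] [ 0.687 -0.455  0.085]
probe 0.66 [414.2 163.3] [ 0.679 -0.288  0.06 ]
tray_grip 0.74 [331.1 279.5] [ 0.375 -0.066  0.055]
tray_grip 0.72 [333.5 217.6] [ 0.535 -0.073  0.055]
tray_grip 0.7 [478.5 158.3] [ 0.694 -0.462  0.055]
tray_well 0.82 [273.  220.7] [0.529 0.086 0.035]
tray_well 0.69 [333.6 281.9] [ 0.369 -0.074  0.035]
tray_well 0.62 [332.5 221.6] [ 0.526 -0.072  0.035]
source_mid 0.5 [458.5 291.2] [ 0.344 -0.396  0.05 ]
flap 0.74 [181.3 217.3] [0.53  0.307 0.105]
flap_tab 0.68 [479.6 159.8] [ 0.678 -0.446  0.107]
flap_tab 0.65 [179.6 221.5] [0.519 0.31  0.107]
flap_hinge 0.97 [182.9 220.9] [0.521 0.303 0.105]
flap_hinge 0.71 [331.8 216.9] [ 0.531 -0.067  0.105]
standards 0.87 [401.5 251.8] [ 0.447 -0.256  0.02 ]
standards 0.32 [478.8 158.4] [ 0.702 -0.476  0.02 ]
jar 0.59 [266.8 133.7] [0.752 0.101 0.08 ]
tongs 0.88 [197.3 147.6] [0.733 0.297 0.01 ]
tongs 0.63 [181.8 2
[... 993 characters left out ...]
2  0.01 ]
jar 0.73 [390.2 255.8] [0.789 0.081 0.08 ]
tongs 0.83 [429.1 236.8] [0.709 0.243 0.01 ]
can 0.62 [175.8 194.1] [ 0.388 -0.414  0.07 ]
can 0.62 [422.4 163.4] [0.472 0.331 0.07 ]
can 0.28 [161.8 277.1] [ 0.68  -0.464  0.07 ]
{'clock': 1.5, 'joint_pos': array([-1.24 ,  0.689, -0.195,  1.565,  0.157,  0.903, -0.215]), 'qvel': array([ 0.   ,  0.   ,  0.001, -0.001, -0.001, -0.   , -0.002]), 'joint_torque': array([ -0.   , -52.748,  -1.267, -15.375,  -0.052,  -0.001,   0.   ]), 'eef_pos': array([0.183, 0.598, 0.239]), 'tool_rot': array([-0.   ,  0.148,  0.989,  0.   ]), 'wrist_force': array([0.036, 0.314, 0.699]), 'ft_torque': array([ 0.004, -0.019,  0.02 ]), 'width': 0.0881900285870348}
```

Run:
```python
import cv2
a=cv2.imread("pics/top.png"); cv2.imwrite("pics/top_c.png",cv2.resize(a[60:340,90:550],None,fx=1.73,fy=1.73,interpolation=cv2.INTER_CUBIC))
b=cv2.imread("pics/scene.png"); cv2.imwrite("pics/scene_c.png",cv2.resize(b[110:330,100:500],None,fx=2,fy=2,interpolation=cv2.INTER_CUBIC))
```

```text
(no output)
```

View pics/top_c.png

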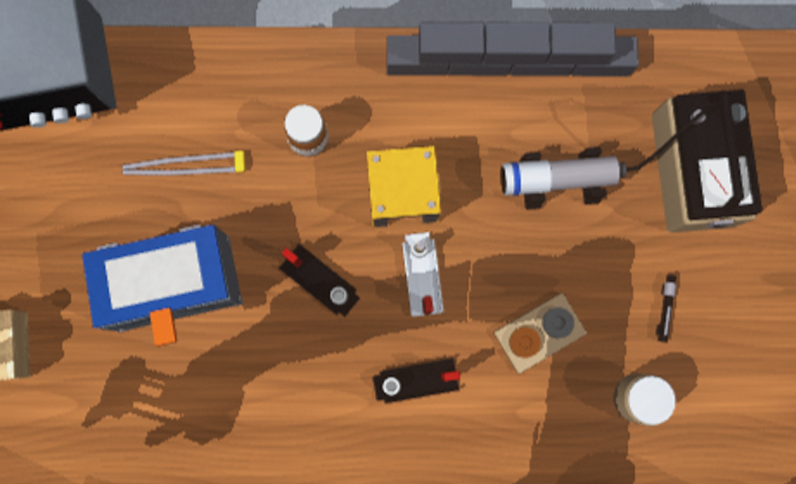

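View pics/scene_c.png

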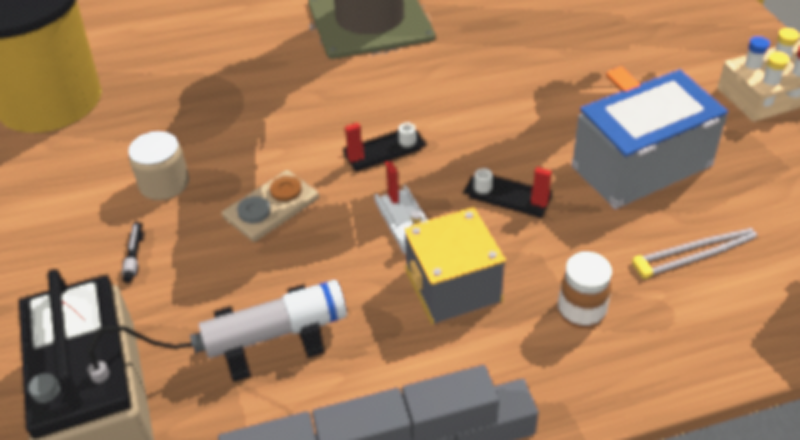

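Look-alikes for tray_grip, in top full-image pixels: black trays with red handles at (350,278) and (258,208), and the aluminium tray with its red handle at about (337,235). The aluminium tray in front of the yellow block is the right one. Next I'll measure by colour and check it in a close crop.

```bash
cat >> h.py <<'E'
def rect(p,mask,z,box):
    m=np.zeros(mask.shape,np.uint8); x0,y0,x1,y1=box; m[y0:y1,x0:x1]=mask[y0:y1,x0:x1]
    n,l,s,c=cv2.connectedComponentsWithStats(m); k=1+np.argmax(s[1:,4]); 
    cs,_=cv2.findContours(cv2.resize((l==k).astype(np.uint8)*255,None,fx=4,fy=4,interpolation=cv2.INTER_LINEAR)//128,cv2.RETR_EXTERNAL,cv2.CHAIN_APPROX_NONE)
    c_=max(cs,key=len)[:,0]; px=(c_+.5)/4-.5
    W=np.array([onz(p,q,z)[:2] for q in px]); r=cv2.minAreaRect((W*1000).astype(np.float32)); return r,c[k],s[k,4],W
def hsv(p): return cv2.cvtColor(p["frame"],cv2.COLOR_RGB2HSV)
E
python3 - <<'E'
from h import *
np.set_printoptions(precision=4,suppress=True)
for n,B in (("top",dict(y=(290,130,360,200),r=(325,220,350,250),t=(315,190,355,250),b=(130,180,235,260),o=(170,230,200,265))),("scene",dict(y=(290,200,370,270),r=(288,185,305,215),t=(285,190,320,240),b=(380,140,470,200),o=(395,140,425,160)))):
    p=imaging.snapshot(n); h=hsv(p); H,S,V=[h[...,i].astype(int) for i in range(3)]
    M=dict(y=(H>20)&(H<35)&(S>120)&(V>120), r=((H<6)|(H>172))&(S>150), t=(S<60)&(V>110), b=(H>100)&(H<130)&(S>120)&(V>70), o=(H>=5)&(H<16)&(S>200)&(V>150))
    for k,z in dict(y=.085,r=.072,t=.01,b=.108,o=.107).items():
        try:
            r,c,a,W=rect(p,M[k].astype(np.uint8),z,B[k]); print(n,k,a,c,"ctr",np.round(r[0],1),"size",np.round(r[1],1),"ang",round(r[2],1)); print(cv2.boxPoints(r).round(0).tolist())
        except Exception as e: print(n,k,e)
    f=p["frame"]; 
    if n=="top": c1=cv2.resize(f[150:262,270:430],None,fx=5,fy=5,interpolation=cv2.INTER_CUBIC); cv2.imwrite("pics/c1.png",c1[...,::-1])
E
```

```text
top y 1470 [322.8367 165.117 ] ctr [668.6 -45.4] size [105.5 103.6] ang 4.9
[[612.0, 2.0], [621.0, -101.0], [726.0, -92.0], [717.0, 11.0]]
top r 40 [336.95 235.9 ] ctr [485.5 -81.4] size [12.2 22.4] ang 89.7
[[474.0, -87.0], [497.0, -88.0], [497.0, -75.0], [474.0, -75.0]]
top t 805 [333.5578 217.323 ] ctr [538.9 -76. ] size [131.4  53.3] ang 6.9
[[470.0, -57.0], [477.0, -110.0], [607.0, -95.0], [601.0, -42.0]]
top b 1809 [179.2891 219.3715] ctr [525.5 311.8] size [111.4 195.1] ang 12.5
[[450.0, 395.0], [492.0, 205.0], [601.0, 229.0], [559.0, 419.0]]
top o 230 [183.6391 248.8739] ctr [451.9 297.6] size [49.3 31. ] ang 11.6
[[425.0, 308.0], [431.0, 278.0], [479.0, 287.0], [473.0, 318.0]]
scene y 1108 [326.4558 232.3475] ctr [669.  -47.5] size [108.4 105.1] ang 4.7
[[611.0, 0.0], [619.0, -104.0], [727.0, -95.0], [719.0, 9.0]]
scene r 85 [295.6353 199.6118] ctr [515.8 -89.5] size [16.5 87. ] ang 80.8
[[472.0, -91.0], [557.0, -105.0], [560.0, -88.0], [474.0, -74.0]]
scene t 357 [299.5602 216.7871] ctr [535.  -77.7] size [127.8  59.6] ang 7.1
[[468.0, -56.0], [475.0, -115.0], [602.0, -99.0], [595.0, -40.0]]
scene b 708 [425.3319 167.9534] ctr [523.8 311.1] size [119.1 199.6] ang 12.6
[[444.0, 396.0], [487.0, 201.0], [604.0, 227.0], [560.0, 421.0]]
scene o attempt to get argmax of an empty sequence
```

View pics/c1.png

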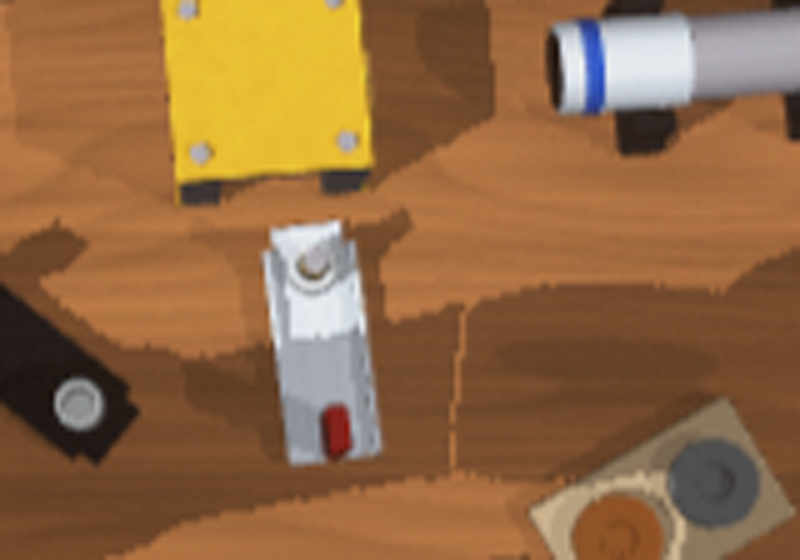

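The crop confirms it: the aluminium tray's red handle is at top pixel (337,235), the source is in its socket at (333,202), and the nose is just short of the block's mouth. It sits about 20 mm to one side and 2° off, so I'll grip the handle, align the tray, then push.

```bash
cat >> h.py <<'E'
from scipy.spatial.transform import Rotation as Ro
def Rc():
    q=bot.state()["tool_rot"]; return Ro.from_quat([q[1],q[2],q[3],q[0]])
def go(X,yaw,tilt=0):
    """shift/turn for TCP at X(m), tool down, jaw axis = world yaw+90deg; tilt about jaw axis (deg)"""
    c=np.cos(np.radians(yaw));s=np.sin(np.radians(yaw))
    s0=bot.state(); R0=Rc(); best=None
    for sg in(1,-1):
        x=sg*np.array([-c,-s,0]); y=sg*np.array([-s,c,0]); z=np.array([0,0,-1.])
        R1=Ro.from_matrix(np.array([x,y,z]).T)
        R1=Ro.from_rotvec(np.radians(tilt)*np.array([-s,c,0]))*R1
        a=(R0.inv()*R1).as_rotvec(degrees=True)
        if best is None or np.linalg.norm(a)<np.linalg.norm(best): best=a
    t=R0.inv().apply(np.array(X)-s0["eef_pos"]); print("t(mm)",np.round(t*1000,1),"a",np.round(best,1))
E
python3 - <<'E'
from h import *
go([.486,-.082,.16],7)
E
```

```text
t(mm) [-488.8 -561.3   78.7] a [  0.   0. -24.]
```

```bash
python3 -m handwheel '[{"tx":-0.49,"ty":-0.561,"tz":0,"az":-24,"hand":60},{"tx":-0.49,"ty":-0.561,"tz":0,"az":-24,"hand":60},{"tx":-0.49,"ty":-0.561,"tz":0,"az":-24,"hand":60},{"tx":-0.49,"ty":-0.561,"tz":0,"az":-24,"hand":60},{"tx":-0.49,"ty":-0.561,"tz":0,"az":-24,"hand":60},{"tx":-0.49,"ty":-0.561,"tz":0,"az":-24,"hand":60},{"tx":-0.49,"ty":-0.561,"tz":0,"az":-24,"hand":60},{"tx":-0.49,"ty":-0.561,"tz":0,"az":-24,"hand":60},{"tx":-0.49,"ty":-0.561,"tz":0,"az":-24,"hand":60},{"tx":-0.49,"ty":-0.561,"tz":0,"az":-24,"hand":60},{"tx":-0.49,"ty":-0.561,"tz":0,"az":-24,"hand":60},{"tx":-0.49,"ty":-0.561,"tz":0,"az":-24,"hand":60}]'
python3 - <<'E'
from h import *
go([.486,-.082,.12],7)
E
```

```text
t(mm) [-488.8 -561.3  118.7] a [  0.   0. -24.]validation failed for argument at $[0]...
```

```bash
python3 -m handwheel '[{"tx":-0.05,"ty":-0.056,"tz":0.0,"ax":0,"ay":0,"az":-8,"hand":60}]'; python3 -m handwheel '[{"tx":-0.05,"ty":-0.056,"tz":0.0,"ax":0.0,"ay":0.0,"az":-8.0,"hand":60.0}]'
```

```text
clock: 1.72
eef_pos: [0.2058, 0.5446, 0.2386]
tool_rot: [-0.001, 0.074, 0.997, 0.003]
wrist_force: [2.1, -0.5, 0.6]
width: 0.0804
clock: 1.85
eef_pos: [0.2425, 0.4874, 0.2386]
tool_rot: [0.0, 0.005, 1.0, 0.0]
wrist_force: [1.6, 0.8, 0.9]
width: 0.0705
```

Run:
```python
from h import *
go([.486,-.082,.16],7)
```

```text
t(mm) [-249.3 -566.9   78.6] a [ 0.   0.  -7.6]
```

```bash
python3 -m handwheel '[{"tx":-0.25,"ty":-0.567,"tz":0,"ax":0,"ay":0,"az":-8,"hand":60},{"tx":-0.25,"ty":-0.567,"tz":0,"ax":0,"ay":0,"az":-8,"hand":60},{"tx":-0.25,"ty":-0.567,"tz":0,"ax":0,"ay":0,"az":-8,"hand":60},{"tx":-0.25,"ty":-0.567,"tz":0,"ax":0,"ay":0,"az":-8,"hand":60},{"tx":-0.25,"ty":-0.567,"tz":0,"ax":0,"ay":0,"az":-8,"hand":60},{"tx":-0.25,"ty":-0.567,"tz":0,"ax":0,"ay":0,"az":-8,"hand":60},{"tx":-0.25,"ty":-0.567,"tz":0,"ax":0,"ay":0,"az":-8,"hand":60},{"tx":-0.25,"ty":-0.567,"tz":0,"ax":0,"ay":0,"az":-8,"hand":60},{"tx":-0.25,"ty":-0.567,"tz":0.079,"ax":0,"ay":0,"az":-8,"hand":60},{"tx":-0.25,"ty":-0.567,"tz":0.079,"ax":0,"ay":0,"az":-8,"hand":60},{"tx":-0.25,"ty":-0.567,"tz":0.079,"ax":0,"ay":0,"az":-8,"hand":60},{"tx":-0.25,"ty":-0.567,"tz":0.079,"ax":0,"ay":0,"az":-8,"hand":60}]'
python3 - <<'E'
from h import *
np.set_printoptions(precision=4,suppress=True)
s=bot.state(); p=imaging.snapshot("wrist"); save(p,"w1.png"); T=np.array(p["T_tool_cam"]); print(T,s["eef_pos"])
R=Rc().as_matrix(); Rw=R@T[:3,:3]; o=R@T[:3,3]+s["eef_pos"]
p["R"]=Rw.T; p["t"]=-Rw.T@o
H,S,V=[hsv(p)[...,i].astype(int) for i in range(3)]
r,c,a,W=rect(p,(((H<6)|(H>172))&(S>150)).astype(np.uint8),.072,(0,0,640,400)); print(r,c,a)
for k in("tray_grip","tray_well","stand"): print(k,models.recognise(p,k)[:2])
go([.486,-.082,.036],7)
E
```

```text
clock: 3.35
eef_pos: [0.4827, -0.0832, 0.1592]
tool_rot: [-0.0, -0.06, 0.998, 0.0]
wrist_force: [-1.1, 0.9, 0.2]
width: 0.0524
[[ 0.0004 -0.9655 -0.2606  0.0675]
 [ 1.      0.0005 -0.0002 -0.0004]
 [ 0.0003 -0.2606  0.9655 -0.1465]
 [ 0.      0.      0.      1.    ]] [ 0.4827 -0.0832  0.1592]
((385.546142578125, -114.69425201416016), (19.409040451049805, 25.034713745117188), 11.740373611450195) [301.7881  76.1804] 826
tray_grip [{'centre': [354.4, 75.2], 'score': 0.92}, {'centre': [452.9, 220.8], 'score': 0.75}]
tray_well [{'centre': [354.7, 83.3], 'score': 0.92}, {'centre': [453.6, 222.8], 'score': 0.88}]
stand [{'centre': [366.3, 329.6], 'score': 0.81}, {'centre': [324.9, 231.3], 'score': 0.16}]
t(mm) [ -2.6  -1.6 124.8] a [0.  0.1 0.2]
```

View pics/w1.png

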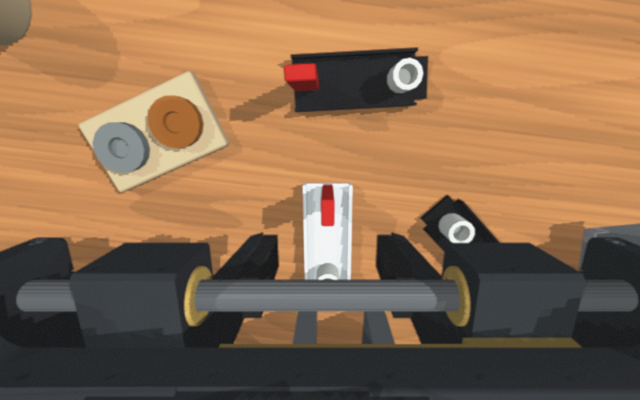

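```bash
cat >> h.py <<'E'
def wrist(name=None):
    s=bot.state(); p=imaging.snapshot("wrist"); T=np.array(p["T_tool_cam"])
    R=Rc().as_matrix(); Rw=R@T[:3,:3]; o=R@T[:3,3]+s["eef_pos"]; p["R"]=Rw.T; p["t"]=-Rw.T@o
    if name: save(p,name)
    return p
E
python3 - <<'E'
from h import *
np.set_printoptions(precision=1,suppress=True)
p=wrist()
H,S,V=[hsv(p)[...,i].astype(int) for i in range(3)]
for vm in(60,150): 
    r,c,a,W=rect(p,(((H<6)|(H>172))&(S>150)&(V>vm)).astype(np.uint8),.072,(315,170,345,235)); print(r,c,a)
r,c,a,W=rect(p,((S<60)&(V>140)).astype(np.uint8),.012,(290,150,365,270)); print(r,c,a)
for u in((309,190),(302,186),(352,186),(350,250),(304,250)): print(onz(p,u,.012)*1000)
print(proj(p,[.486,-.082,.072]))
E
```

```text
((481.5101013183594, -83.45814514160156), (34.462459564208984, 9.9800443649292), 7.188780784606934) [324.5 204.5] 443
((487.3877258300781, -82.71678924560547), (22.614049911499023, 9.9800443649292), 7.188780784606934) [324.5 210.4] 309
((523.705810546875, -78.77386474609375), (100.7844467163086, 52.870086669921875), 6.971197128295898) [324.5 227.6] 3725
[485.5 -99.6  12. ]
[ 482.2 -107.2   12. ]
[475.7 -56.   12. ]
[546.8 -47.6  12. ]
[553.1 -97.6  12. ]
[325.5 209.2]
```

The wrist view shows the aluminium tray's red handle at (325,210), centred between the open fingers. It agrees with the top-camera estimate to about 1 mm, so I'll descend and close.

```bash
python3 -m handwheel '[{"tx":-0.004,"ty":-0.001,"tz":0.06,"ax":0,"ay":0,"az":0,"hand":60},{"tx":-0.004,"ty":-0.001,"tz":0.1,"ax":0,"ay":0,"az":0,"hand":60},{"tx":-0.004,"ty":-0.001,"tz":0.123,"ax":0,"ay":0,"az":0,"hand":60},{"tx":-0.004,"ty":-0.001,"tz":0.123,"ax":0,"ay":0,"az":0,"hand":40},{"tx":-0.004,"ty":-0.001,"tz":0.123,"ax":0,"ay":0,"az":0,"hand":20},{"tx":-0.004,"ty":-0.001,"tz":0.123,"ax":0,"ay":0,"az":0,"hand":0},{"tx":-0.004,"ty":-0.001,"tz":0.123,"ax":0,"ay":0,"az":0,"hand":0},{"tx":-0.004,"ty":-0.001,"tz":0.123,"ax":0,"ay":0,"az":0,"hand":0},{"tx":-0.004,"ty":-0.001,"tz":0.123,"ax":0,"ay":0,"az":0,"hand":0}]'
python3 - <<'E'
from h import *
np.set_printoptions(precision=4,suppress=True)
a=np.radians(4.8); u=np.array([np.cos(a),np.sin(a)]); v=np.array([-u[1],u[0]]); S=np.array([.6688,-.0464])
print(bot.state()["wrist_force"],bot.state()["ft_torque"])
for d in(.184,.09):
    X=S-u*d; go([X[0],X[1],.036],4.8)
E
```

```text
clock: 4.72
eef_pos: [0.4873, -0.0834, 0.0374]
tool_rot: [0.001, -0.061, 0.998, -0.0]
wrist_force: [-1.0, -0.3, 6.5]
width: 0.0117
[-0.9933 -0.3257  6.516 ] [0.1252 0.144  0.1085]
t(mm) [-0.8 21.6  1.4] a [-0.   0.1  2.2]
t(mm) [-94.7  18.    1.6] a [-0.   0.1  2.2]
```

```bash
python3 -m handwheel '[{"tx":0,"ty":0.002,"tz":0,"ax":0,"ay":0,"az":0.3,"hand":0},{"tx":0,"ty":0.005,"tz":0,"ax":0,"ay":0,"az":0.7,"hand":0},{"tx":0,"ty":0.009,"tz":0,"ax":0,"ay":0,"az":1.1,"hand":0},{"tx":0,"ty":0.013,"tz":0,"ax":0,"ay":0,"az":1.5,"hand":0},{"tx":0,"ty":0.017,"tz":0,"ax":0,"ay":0,"az":1.8,"hand":0},{"tx":-0.001,"ty":0.02,"tz":0,"ax":0,"ay":0,"az":2.1,"hand":0},{"tx":-0.001,"ty":0.0215,"tz":0,"ax":0,"ay":0,"az":2.2,"hand":0},{"tx":-0.001,"ty":0.0215,"tz":0,"ax":0,"ay":0,"az":2.2,"hand":0},{"tx":-0.001,"ty":0.0215,"tz":0,"ax":0,"ay":0,"az":2.2,"hand":0}]'
python3 - <<'E'
from h import *
np.set_printoptions(precision=4,suppress=True)
p=imaging.snapshot("top"); q=wrist()
cv2.imwrite("pics/a2.png",np.vstack([cv2.resize(p["frame"][140:260,260:420],(600,450),interpolation=cv2.INTER_CUBIC)[:300],cv2.resize(q["frame"],(600,375))[75:]])[...,::-1])
H,S,V=[hsv(p)[...,i].astype(int) for i in range(3)]
r,c,a,W=rect(p,((H>20)&(H<35)&(S>120)&(V>120)).astype(np.uint8),.085,(290,130,360,200)); print(r)
r,c,a,W=rect(p,((S<60)&(V>110)).astype(np.uint8),.01,(315,185,345,250)); print(r)
a=np.radians(4.8); u=np.array([np.cos(a),np.sin(a)]);Sx=np.array([.6688,-.0464])
for d in(.184,.09):
    X=Sx-u*d; go([X[0],X[1],.036],4.8)
print(bot.state()["wrist_force"])
E
```

```text
clock: 5.85
eef_pos: [0.4856, -0.0643, 0.0375]
tool_rot: [0.0, -0.04, 0.999, -0.002]
wrist_force: [-0.2, -3.6, 6.9]
width: 0.0117
((668.6482543945312, -45.376094818115234), (105.49569702148438, 103.5679702758789), 4.919831275939941)
((587.972412109375, -56.51812744140625), (48.290306091308594, 29.564407348632812), 89.95391845703125)
t(mm) [-0.1  2.5  1.5] a [-0.2  0.  -0.2]
t(mm) [-94.1   2.8   1.5] a [-0.2  0.  -0.2]
[-0.3872 -4.5955  5.9769]
```

View pics/a2.png

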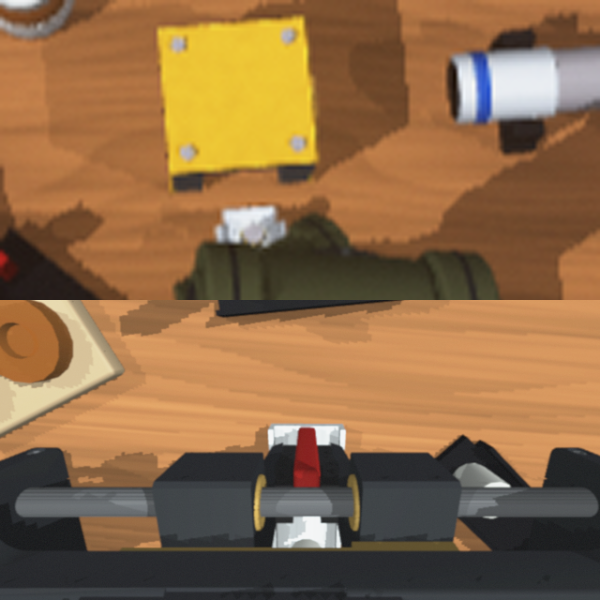

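Run:
```python
from h import *
np.set_printoptions(precision=4,suppress=True)
p=imaging.snapshot("top")
H,S,V=[hsv(p)[...,i].astype(int) for i in range(3)]
m=((S<60)&(V>110))
for r in range(192,206): c=np.where(m[r,310:350])[0]+310; print(r,c.min() if len(c) else 0,c.max() if len(c) else 0)
a=np.radians(4.85); u=np.array([np.cos(a),np.sin(a)]);v=np.array([-u[1],u[0]]);Sx=np.array([.6686,-.0454])
for z in(.003,.012):
  for s in(-19,0,19): P=Sx-u*.069+v*s/1000; print(z,s,proj(p,[*P,z]))
s=bot.state();print(s["eef_pos"],s["wrist_force"])
```

```text
192 0 0
193 0 0
194 0 0
195 324 332
196 319 333
197 319 333
198 320 333
199 320 335
200 318 335
201 318 335
202 318 335
203 318 334
204 318 332
205 330 331
0.003 -19 [331.4029 195.4967]
0.003 0 [324.4919 196.0701]
0.003 19 [317.5736 196.644 ]
0.012 -19 [331.528  194.9753]
0.012 0 [324.5687 195.5523]
0.012 19 [317.6022 196.13  ]
[ 0.4856 -0.0643  0.0375] [-0.227  -4.8855  5.966 ]
```

```bash
python3 -m handwheel '[{"tx":0,"ty":0.002,"tz":-0.0005,"ax":0,"ay":0,"az":0,"hand":0},{"tx":0,"ty":0.004,"tz":-0.001,"ax":0,"ay":0,"az":0,"hand":0},{"tx":0,"ty":0.004,"tz":-0.001,"ax":0,"ay":0,"az":0,"hand":0},{"tx":-0.003,"ty":0.0035,"tz":-0.001,"ax":0,"ay":0,"az":0,"hand":0},{"tx":-0.008,"ty":0.003,"tz":-0.001,"ax":0,"ay":0,"az":0,"hand":0},{"tx":-0.014,"ty":0.0025,"tz":-0.001,"ax":0,"ay":0,"az":0,"hand":0},{"tx":-0.020,"ty":0.002,"tz":-0.001,"ax":0,"ay":0,"az":0,"hand":0},{"tx":-0.026,"ty":0.002,"tz":-0.001,"ax":0,"ay":0,"az":0,"hand":0},{"tx":-0.03,"ty":0.002,"tz":-0.001,"ax":0,"ay":0,"az":0,"hand":0},{"tx":-0.03,"ty":0.002,"tz":-0.001,"ax":0,"ay":0,"az":0,"hand":0}]'
python3 - <<'E'
from h import *
np.set_printoptions(precision=4,suppress=True)
a=np.radians(4.85); u=np.array([np.cos(a),np.sin(a)]);v=np.array([-u[1],u[0]])
s=bot.state()
for y in(-.0454,-.0464): d=s["eef_pos"][:2]-np.array([.6687,y]); print(d@u,d@v)
print(s["wrist_force"],s["ft_torque"]); go([.58,-.0535,.036],4.85)
E
```

```text
clock: 7.25
eef_pos: [0.5159, -0.0573, 0.0377]
tool_rot: [0.001, -0.042, 0.999, 0.0]
wrist_force: [1.0, -0.3, -1.8]
width: 0.012
-0.15321784439293315 0.001067857639000307
-0.15313329697750502 0.002064277096128887
[ 0.9869 -0.2852 -1.8384] [ 0.0187 -0.0517 -0.0291]
t(mm) [-64.1  -1.6   1.8] a [ 0.   0.1 -0.1]
```

```bash
python3 -m handwheel '[{"tx":-0.004,"ty":-0.001,"tz":0.0005,"ax":0,"ay":0,"az":0,"hand":0},{"tx":-0.01,"ty":-0.001,"tz":0.0005,"ax":0,"ay":0,"az":0,"hand":0},{"tx":-0.017,"ty":-0.001,"tz":0.0005,"ax":0,"ay":0,"az":0,"hand":0},{"tx":-0.024,"ty":-0.001,"tz":0.0005,"ax":0,"ay":0,"az":0,"hand":0},{"tx":-0.031,"ty":-0.001,"tz":0.0005,"ax":0,"ay":0,"az":0,"hand":0},{"tx":-0.038,"ty":-0.001,"tz":0.0005,"ax":0,"ay":0,"az":0,"hand":0},{"tx":-0.045,"ty":-0.001,"tz":0.0005,"ax":0,"ay":0,"az":0,"hand":0},{"tx":-0.051,"ty":-0.001,"tz":0.0005,"ax":0,"ay":0,"az":0,"hand":0},{"tx":-0.056,"ty":-0.001,"tz":0.0005,"ax":0,"ay":0,"az":0,"hand":0},{"tx":-0.058,"ty":-0.001,"tz":0.0005,"ax":0,"ay":0,"az":0,"hand":0},{"tx":-0.058,"ty":-0.001,"tz":0.0005,"ax":0,"ay":0,"az":0,"hand":0}]'
python3 - <<'E'
from h import *
np.set_printoptions(precision=4,suppress=True)
a=np.radians(4.85); u=np.array([np.cos(a),np.sin(a)]);v=np.array([-u[1],u[0]])
s=bot.state(); d=s["eef_pos"][:2]-np.array([.6687,-.0459]); print(d@u,d@v,s["wrist_force"],s["ft_torque"])
E
```

```text
clock: 8.62
eef_pos: [0.5722, -0.054, 0.0375]
tool_rot: [-0.001, -0.042, 0.999, -0.0]
wrist_force: [-4.9, -0.9, 5.5]
width: 0.0117
-0.09682244297368503 9.734029702265543e-05 [-4.9077 -0.8864  5.5399] [-0.0434  0.8008  0.0145]
```

```bash
python3 -m handwheel '[{"tx":-0.002,"ty":0,"tz":-0.0005,"ax":0,"ay":0,"az":0,"hand":0},{"tx":-0.004,"ty":0,"tz":-0.0005,"ax":0,"ay":0,"az":0,"hand":0},{"tx":-0.006,"ty":0,"tz":-0.0005,"ax":0,"ay":0,"az":0,"hand":0},{"tx":-0.007,"ty":0,"tz":-0.0005,"ax":0,"ay":0,"az":0,"hand":0},{"tx":-0.008,"ty":0,"tz":-0.0005,"ax":0,"ay":0,"az":0,"hand":0},{"tx":-0.009,"ty":0,"tz":-0.0005,"ax":0,"ay":0,"az":0,"hand":0},{"tx":-0.009,"ty":0,"tz":-0.0005,"ax":0,"ay":0,"az":0,"hand":0}]'
cat > chk.py <<'E'
from h import *
np.set_printoptions(precision=4,suppress=True)
a=np.radians(4.85); u=np.array([np.cos(a),np.sin(a)]);v=np.array([-u[1],u[0]])
s=bot.state(); d=s["eef_pos"][:2]-np.array([.6687,-.0459]); print(d@u,d@v,s["wrist_force"],s["ft_torque"])
E
python3 chk.py
```

```text
clock: 9.5
eef_pos: [0.5783, -0.0531, 0.0375]
tool_rot: [-0.003, -0.042, 0.999, -0.0]
wrist_force: [-8.9, -0.2, 6.2]
width: 0.0113
-0.090657142906055 0.0004367486846482529 [-8.8717 -0.2497  6.2314] [ 0.1153  1.6544 -0.0115]
```

```bash
python3 -m handwheel '[{"tx":-0.002,"ty":0,"tz":-0.0005,"ax":0,"ay":0,"az":0,"hand":0},{"tx":-0.004,"ty":0,"tz":-0.001,"ax":0,"ay":0,"az":0,"hand":0},{"tx":-0.006,"ty":0,"tz":-0.001,"ax":0,"ay":0,"az":0,"hand":0},{"tx":-0.006,"ty":0,"tz":-0.001,"ax":0,"ay":0,"az":0,"hand":0}]'
python3 chk.py
```

```text
clock: 10.0
eef_pos: [0.5785, -0.0532, 0.0375]
tool_rot: [-0.009, -0.042, 0.999, -0.001]
wrist_force: [-16.1, 1.1, 9.7]
width: 0.0113
-0.09049771741501553 0.00036065373644829097 [-16.1436   1.097    9.7015] [0.1149 3.353  0.0974]
```

The tray has stopped: no movement as the push rose to 16 N, with the handle 90.5 mm from the stand's origin. Next I'll take the load off, release and lift.

```bash
python3 -m handwheel '[{"tx":0.004,"ty":0,"tz":0,"ax":0,"ay":0,"az":0,"hand":0},{"tx":0.006,"ty":0,"tz":0,"ax":0,"ay":0,"az":0,"hand":0},{"tx":0.006,"ty":0,"tz":0,"ax":0,"ay":0,"az":0,"hand":20},{"tx":0.006,"ty":0,"tz":0,"ax":0,"ay":0,"az":0,"hand":50},{"tx":0.006,"ty":0,"tz":0,"ax":0,"ay":0,"az":0,"hand":60},{"tx":0.006,"ty":0,"tz":-0.02,"ax":0,"ay":0,"az":0,"hand":60},{"tx":0.006,"ty":0,"tz":-0.07,"ax":0,"ay":0,"az":0,"hand":60},{"tx":0.006,"ty":0,"tz":-0.13,"ax":0,"ay":0,"az":0,"hand":60},{"tx":0.006,"ty":0,"tz":-0.18,"ax":0,"ay":0,"az":0,"hand":60},{"tx":0.006,"ty":0,"tz":-0.18,"ax":0,"ay":0,"az":0,"hand":60}]'
python3 - <<'E'
from h import *
go([.439,.2925,.18],12.5)
E
```

```text
clock: 11.25
eef_pos: [0.585, -0.0526, 0.2231]
tool_rot: [0.005, -0.042, 0.999, -0.0]
wrist_force: [-0.3, 0.0, -0.5]
width: 0.0529
t(mm) [117.3 356.1  41.7] a [-0.1  0.6 -7.7]
```

```bash
python3 -m handwheel '[{"tx":0.117,"ty":0.356,"tz":0,"ax":0,"ay":0.6,"az":-7.7,"hand":70},{"tx":0.117,"ty":0.356,"tz":0,"ax":0,"ay":0.6,"az":-7.7,"hand":70},{"tx":0.117,"ty":0.356,"tz":0,"ax":0,"ay":0.6,"az":-7.7,"hand":70},{"tx":0.117,"ty":0.356,"tz":0,"ax":0,"ay":0.6,"az":-7.7,"hand":70},{"tx":0.117,"ty":0.356,"tz":0,"ax":0,"ay":0.6,"az":-7.7,"hand":70},{"tx":0.117,"ty":0.356,"tz":0.02,"ax":0,"ay":0.6,"az":-7.7,"hand":70},{"tx":0.117,"ty":0.356,"tz":0.042,"ax":0,"ay":0.6,"az":-7.7,"hand":70},{"tx":0.117,"ty":0.356,"tz":0.042,"ax":0,"ay":0.6,"az":-7.7,"hand":70},{"tx":0.117,"ty":0.356,"tz":0.042,"ax":0,"ay":0.6,"az":-7.7,"hand":70}]'
python3 - <<'E'
from h import *
np.set_printoptions(precision=1,suppress=True)
p=imaging.snapshot("top"); q=wrist()
H,S,V=[hsv(q)[...,i].astype(int) for i in range(3)]
r,c,a,W=rect(q,((H>=5)&(H<16)&(S>200)&(V>150)).astype(np.uint8),.112,(220,100,440,300)); print(r,c,a)
H,S,V=[hsv(p)[...,i].astype(int) for i in range(3)]
r,c,a,W=rect(p,(((H<6)|(H>172))&(S>150)).astype(np.uint8),.072,(310,180,350,230)); print("handle",r,c)
cv2.imwrite("pics/a3.png",np.vstack([cv2.resize(p["frame"][130:230,290:390],(600,600),interpolation=cv2.INTER_CUBIC)[180:420],cv2.resize(q["frame"],(600,375))[15:]])[...,::-1])
print(bot.state()["eef_pos"]); go([.439,.2925,.088],12.5)
E
```

```text
clock: 12.38
eef_pos: [0.4361, 0.2911, 0.1767]
tool_rot: [-0.005, -0.108, 0.994, -0.001]
wrist_force: [-0.7, -0.5, -0.3]
width: 0.0616
((432.54736328125, 290.67620849609375), (2.332899332046509, 7.572883129119873), 27.00123405456543) [328.1 210.5] 17
handle ((574.7518310546875, -52.175636291503906), (9.70559310913086, 30.70014190673828), 89.85623168945312) [325.5 201.6]
[0.4 0.3 0.2]
t(mm) [-3.5  0.6 89.3] a [ 0.  -0.5 -0.1]
```

View pics/a3.png

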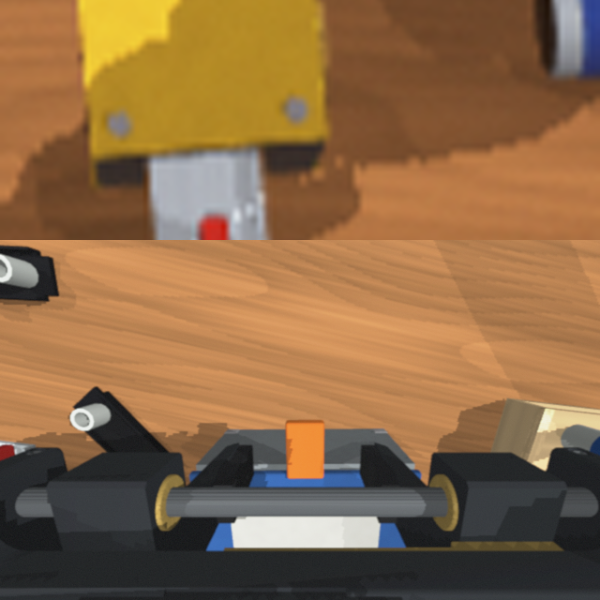

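The top view shows the tray inside the mouth with its red handle in front. The wrist view shows the orange tab at about (325,220), centred between the fingers. Next I'll descend and pinch the tab.

```bash
python3 -m handwheel '[{"tx":-0.005,"ty":0.0005,"tz":0.05,"ax":0,"ay":0,"az":0,"hand":70},{"tx":-0.005,"ty":0.0005,"tz":0.085,"ax":0,"ay":0,"az":0,"hand":60},{"tx":-0.005,"ty":0.0005,"tz":0.089,"ax":0,"ay":0,"az":0,"hand":60},{"tx":-0.005,"ty":0.0005,"tz":0.089,"ax":0,"ay":0,"az":0,"hand":40},{"tx":-0.005,"ty":0.0005,"tz":0.089,"ax":0,"ay":0,"az":0,"hand":20},{"tx":-0.005,"ty":0.0005,"tz":0.089,"ax":0,"ay":0,"az":0,"hand":20},{"tx":-0.005,"ty":0.0005,"tz":0.089,"ax":0,"ay":0,"az":0,"hand":20},{"tx":-0.005,"ty":0.0005,"tz":0.089,"ax":0,"ay":0,"az":0,"hand":20}]'
python3 - <<'E'
from h import *
np.set_printoptions(precision=4,suppress=True)
s=bot.state();print(s["wrist_force"],s["ft_torque"],s["joint_pos"])
# arc table: tool-frame shifts, TCP vertical w/ tilt 0
r=np.hypot(.143,.005); a0=np.arctan2(.005,.143)
for d in range(0,112,10):
    t=np.radians(d)+a0; print(d,"tx",round(-(r*np.cos(a0)-r*np.cos(t))*1000),"tz",round(-(r*np.sin(t)-r*np.sin(a0))*1000))
E
```

```text
clock: 13.48
eef_pos: [0.4409, 0.2908, 0.0885]
tool_rot: [-0.004, -0.108, 0.994, -0.002]
wrist_force: [2.5, -4.9, 0.5]
width: 0.0266
[ 2.4525 -4.9032  0.5033] [-0.9002 -0.5312  0.1585] [-0.518   0.8129 -0.2525  1.9635  0.4476  0.429   0.6797]
0 tx 0 tz 0
10 tx -3 tz -25
20 tx -10 tz -49
30 tx -22 tz -71
40 tx -37 tz -91
50 tx -55 tz -108
60 tx -76 tz -121
70 tx -99 tz -131
80 tx -123 tz -137
90 tx -148 tz -138
100 tx -173 tz -135
110 tx -197 tz -128
```

```bash
python3 -m handwheel '[{"tx":-0.001,"ty":0.0,"tz":-0.012,"ax":0,"ay":0,"az":0,"hand":20},{"tx":-0.003,"ty":0.0,"tz":-0.025,"ax":0,"ay":0,"az":0,"hand":20},{"tx":-0.006,"ty":0.0,"tz":-0.037,"ax":0,"ay":0,"az":0,"hand":20},{"tx":-0.010,"ty":0.0,"tz":-0.049,"ax":0,"ay":0,"az":0,"hand":20},{"tx":-0.016,"ty":0.0,"tz":-0.060,"ax":0,"ay":0,"az":0,"hand":20},{"tx":-0.022,"ty":0.0,"tz":-0.071,"ax":0,"ay":0,"az":0,"hand":20},{"tx":-0.029,"ty":0.0,"tz":-0.081,"ax":0,"ay":0,"az":0,"hand":20},{"tx":-0.037,"ty":0.0,"tz":-0.091,"ax":0,"ay":0,"az":0,"hand":20},{"tx":-0.037,"ty":0.0,"tz":-0.091,"ax":0,"ay":0,"az":0,"hand":20}]'
python3 - <<'E'
from h import *
np.set_printoptions(precision=4,suppress=True)
s=bot.state();print(s["wrist_force"],s["ft_torque"])
p=imaging.snapshot("scene"); q=wrist()
cv2.imwrite("pics/a4.png",np.vstack([cv2.resize(p["frame"][60:220,340:540],(600,480),interpolation=cv2.INTER_CUBIC)[90:],cv2.resize(q["frame"],(600,375))[170:]])[...,::-1])
E
```

```text
clock: 14.6
eef_pos: [0.4821, 0.3002, 0.1786]
tool_rot: [-0.001, -0.107, 0.994, -0.0]
wrist_force: [13.3, -0.6, -15.7]
width: 0.0278
[ 13.2616  -0.5931 -15.6515] [ 0.0442 -2.2075  0.0443]
```

View pics/a4.png

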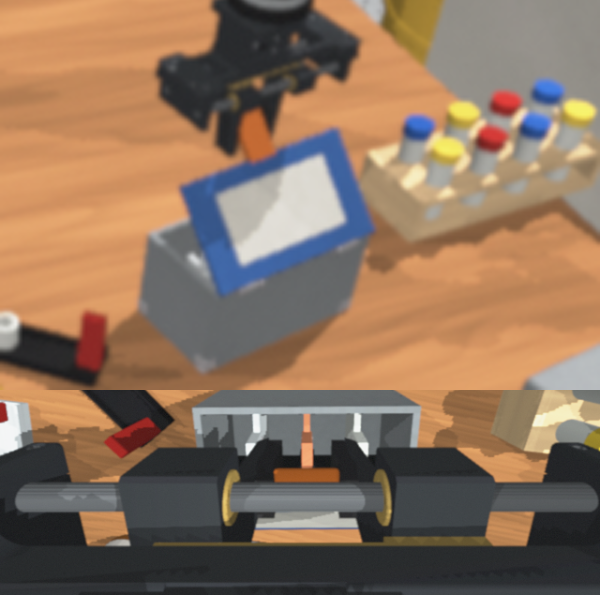

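The flap is lifting, and the copper plate is in the middle slot (wrist view column ~325). There's a 20 N pull toward the hinge, so my arc is slightly too wide and I'll tighten it by 3 mm.

```bash
python3 -m handwheel '[{"tx":-0.010,"ty":0,"tz":-0.0065,"ax":0,"ay":0,"az":0,"hand":20},{"tx":-0.020,"ty":0,"tz":-0.0146,"ax":0,"ay":0,"az":0,"hand":20},{"tx":-0.030,"ty":0,"tz":-0.022,"ax":0,"ay":0,"az":0,"hand":20},{"tx":-0.0406,"ty":0,"tz":-0.028,"ax":0,"ay":0,"az":0,"hand":20},{"tx":-0.0515,"ty":0,"tz":-0.033,"ax":0,"ay":0,"az":0,"hand":20},{"tx":-0.063,"ty":0,"tz":-0.0375,"ax":0,"ay":0,"az":0,"hand":20},{"tx":-0.075,"ty":0,"tz":-0.041,"ax":0,"ay":0,"az":0,"hand":20},{"tx":-0.087,"ty":0,"tz":-0.043,"ax":0,"ay":0,"az":0,"hand":20},{"tx":-0.099,"ty":0,"tz":-0.044,"ax":0,"ay":0,"az":0,"hand":20},{"tx":-0.111,"ty":0,"tz":-0.044,"ax":0,"ay":0,"az":0,"hand":20},{"tx":-0.111,"ty":0,"tz":-0.044,"ax":0,"ay":0,"az":0,"hand":20}]'
python3 - <<'E'
from h import *
np.set_printoptions(precision=4,suppress=True)
s=bot.state();print(s["wrist_force"],s["ft_torque"],s["joint_pos"])
E
```

```text
clock: 16.08
eef_pos: [0.5841, 0.3231, 0.2194]
tool_rot: [-0.008, -0.108, 0.994, -0.002]
wrist_force: [-0.9, -4.0, -11.0]
width: 0.0292
[ -0.8822  -3.9739 -10.9967] [-0.8998  0.3409  0.0155] [-0.378   0.7945 -0.388   1.4203  0.3209  1.0054  0.9505]
```

```bash
python3 -m handwheel '[{"tx":-0.012,"ty":0,"tz":0.003,"ax":0,"ay":0,"az":0,"hand":20},{"tx":-0.024,"ty":0,"tz":0.005,"ax":0,"ay":0,"az":0,"hand":20},{"tx":-0.035,"ty":0,"tz":0.008,"ax":0,"ay":0,"az":0,"hand":20},{"tx":-0.0455,"ty":0,"tz":0.011,"ax":0,"ay":0,"az":0,"hand":20},{"tx":-0.05,"ty":0,"tz":0.013,"ax":0,"ay":0,"az":0,"hand":20},{"tx":-0.05,"ty":0,"tz":0.013,"ax":0,"ay":0,"az":0,"hand":20}]'
python3 - <<'E'
from h import *
np.set_printoptions(precision=4,suppress=True)
s=bot.state();print(s["wrist_force"],s["ft_torque"],s["eef_pos"])
E
```

```text
clock: 16.82
eef_pos: [0.6241, 0.332, 0.2103]
tool_rot: [-0.016, -0.109, 0.994, -0.005]
wrist_force: [-27.1, -16.8, 23.1]
width: 0.0297
[-27.1069 -16.7688  23.0802] [-3.582   5.712  -0.1251] [0.6241 0.332  0.2103]
```

```bash
python3 -m handwheel '[{"tx":0.004,"ty":0,"tz":0.002,"ax":0,"ay":0,"az":0,"hand":20},{"tx":0.006,"ty":0,"tz":0.002,"ax":0,"ay":0,"az":0,"hand":30},{"tx":0.006,"ty":0,"tz":0.002,"ax":0,"ay":0,"az":0,"hand":50},{"tx":0.006,"ty":0,"tz":0.002,"ax":0,"ay":0,"az":0,"hand":60},{"tx":0.006,"ty":0,"tz":-0.03,"ax":0,"ay":0,"az":0,"hand":60},{"tx":0.006,"ty":0,"tz":-0.07,"ax":0,"ay":0,"az":0,"hand":60},{"tx":0.06,"ty":0,"tz":-0.07,"ax":0,"ay":0,"az":0,"hand":50},{"tx":0.11,"ty":0,"tz":-0.07,"ax":0,"ay":0,"az":0,"hand":40},{"tx":0.11,"ty":0,"tz":-0.07,"ax":0,"ay":0,"az":0,"hand":35},{"tx":0.11,"ty":0,"tz":-0.07,"ax":0,"ay":0,"az":0,"hand":35}]'
python3 - <<'E'
from h import *
np.set_printoptions(precision=4,suppress=True)
s=bot.state();print(s["wrist_force"]); go([.520,.3104,.2],12.5)
q=wrist(); p=imaging.snapshot("top"); print(proj(q,[.520,.3104,.096]),proj(p,[.520,.3104,.096]))
for n,c in(("w",q),("t",p)):
    for k in("copper_mid","aluminium_mid","acrylic_mid","flap_tab"): print(n,k,models.recognise(c,k)[:2])
cv2.imwrite("pics/a5.png",np.vstack([cv2.resize(p["frame"][160:260,120:250],(600,460),interpolation=cv2.INTER_CUBIC)[:340],cv2.resize(q["frame"],(600,375))[120:]])[...,::-1])
E
```

```text
clock: 18.08
eef_pos: [0.5285, 0.3139, 0.2796]
tool_rot: [-0.004, -0.109, 0.994, 0.001]
wrist_force: [1.2, 0.8, 0.6]
width: 0.0305
[1.214  0.7927 0.6059]
t(mm) [ 8.5 -1.8 79.7] a [ 0.1 -0.4  0. ]
[325.3874 176.8732] [180.7967 221.6833]
w copper_mid [{'centre': [318.8, 172.3], 'score': 0.65}]
w aluminium_mid [{'centre': [282.3, 172.6], 'score': 0.64}]
w acrylic_mid [{'centre': [365.0, 173.9], 'score': 0.96}]
w flap_tab [{'centre': [323.9, 259.3], 'score': 0.85}]
t copper_mid [{'centre': [186.2, 224.9], 'score': 0.8}]
t aluminium_mid [{'centre': [201.3, 219.3], 'score': 0.53}, {'centre': [400.3, 250.5], 'score': 0.42}]
t acrylic_mid [{'centre': [168.5, 221.4], 'score': 0.59}]
t flap_tab [{'centre': [185.9, 176.7], 'score': 0.79}]
```

View pics/a5.png

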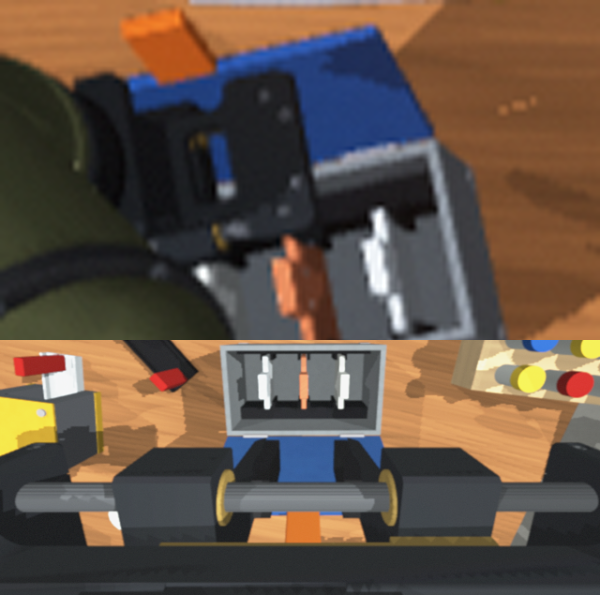

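Run:
```python
from h import *
np.set_printoptions(precision=4,suppress=True)
q=wrist(); H,S,V=[hsv(q)[...,i].astype(int) for i in range(3)]
m=((H<=14)|(H>175))&(S>80)&(V>70)
for r in range(132,206,3):
    c=np.where(m[r,300:345])[0]+300; print(r,(c.min(),c.max(),len(c)) if len(c) else 0, end="; ")
# case rim outer rect (grey top)
print()
for uv in((324.5,155),(324.5,190),(324.5,170)): print(onz(q,uv,.096))
print([proj(q,[*(np.array([.520,.3104])+k*np.array([.976,.216])),.096]) for k in(-.015,.015)])
```

```text
132 (np.int64(300), np.int64(344), 41); 135 0; 138 0; 141 0; 144 (np.int64(323), np.int64(326), 4); 147 (np.int64(321), np.int64(326), 6); 150 (np.int64(322), np.int64(327), 6); 153 (np.int64(322), np.int64(327), 6); 156 (np.int64(322), np.int64(327), 6); 159 (np.int64(322), np.int64(327), 6); 162 (np.int64(322), np.int64(327), 6); 165 (np.int64(321), np.int64(328), 8); 168 (np.int64(320), np.int64(328), 9); 171 (np.int64(320), np.int64(329), 10); 174 (np.int64(320), np.int64(329), 10); 177 (np.int64(320), np.int64(329), 10); 180 (np.int64(320), np.int64(329), 10); 183 (np.int64(320), np.int64(328), 9); 186 (np.int64(320), np.int64(329), 10); 189 (np.int64(320), np.int64(329), 10); 192 (np.int64(320), np.int64(329), 10); 195 (np.int64(321), np.int64(328), 8); 198 (np.int64(321), np.int64(328), 8); 201 (np.int64(321), np.int64(328), 8); 204 0; 
[0.4943 0.3027 0.096 ]
[0.5334 0.3113 0.096 ]
[0.5108 0.3063 0.096 ]
[array([326.2383, 165.4653]), array([326.2357, 191.4096])]
```

Both cameras and the networks agree: copper is in the middle slot (wrist view (325,179)), aluminium is at column 282 and acrylic at 365. The flap is leaning right back. Next I'll descend on the copper tab.

Run:
```python
from h import *
go([.5212,.3092,.066],12.5)
```

```text
t(mm) [  4.6  -2.5 212.7] a [ 0.1 -0.6 -0. ]
```

```bash
python3 -m handwheel '[{"tx":0.006,"ty":-0.0025,"tz":0.06,"ax":0,"ay":-0.6,"az":0,"hand":35},{"tx":0.005,"ty":-0.0025,"tz":0.12,"ax":0,"ay":-0.6,"az":0,"hand":35},{"tx":0.005,"ty":-0.0025,"tz":0.17,"ax":0,"ay":-0.6,"az":0,"hand":35},{"tx":0.005,"ty":-0.0025,"tz":0.2,"ax":0,"ay":-0.6,"az":0,"hand":35},{"tx":0.005,"ty":-0.0025,"tz":0.213,"ax":0,"ay":-0.6,"az":0,"hand":35},{"tx":0.005,"ty":-0.0025,"tz":0.213,"ax":0,"ay":-0.6,"az":0,"hand":35},{"tx":0.005,"ty":-0.0025,"tz":0.213,"ax":0,"ay":-0.6,"az":0,"hand":20},{"tx":0.005,"ty":-0.0025,"tz":0.213,"ax":0,"ay":-0.6,"az":0,"hand":0},{"tx":0.005,"ty":-0.0025,"tz":0.213,"ax":0,"ay":-0.6,"az":0,"hand":0},{"tx":0.005,"ty":-0.0025,"tz":0.213,"ax":0,"ay":-0.6,"az":0,"hand":0},{"tx":0.005,"ty":-0.0025,"tz":0.213,"ax":0,"ay":-0.6,"az":0,"hand":0}]'
```

```text
clock: 20.0
eef_pos: [0.5214, 0.3093, 0.067]
tool_rot: [0.001, -0.109, 0.994, 0.001]
wrist_force: [-0.1, -0.8, 5.9]
width: 0.0094
```

```bash
python3 -m handwheel '[{"tx":0,"ty":0,"tz":-0.008,"ax":0,"ay":0,"az":0,"hand":0},{"tx":0,"ty":0,"tz":-0.02,"ax":0,"ay":0,"az":0,"hand":0},{"tx":0,"ty":0,"tz":-0.035,"ax":0,"ay":0,"az":0,"hand":0},{"tx":0,"ty":0,"tz":-0.05,"ax":0,"ay":0,"az":0,"hand":0},{"tx":0,"ty":0,"tz":-0.07,"ax":0,"ay":0,"az":0,"hand":0},{"tx":0,"ty":0,"tz":-0.095,"ax":0,"ay":0,"az":0,"hand":0},{"tx":0,"ty":0,"tz":-0.12,"ax":0,"ay":0,"az":0,"hand":0},{"tx":0,"ty":0,"tz":-0.14,"ax":0,"ay":0,"az":0,"hand":0},{"tx":0,"ty":0,"tz":-0.145,"ax":0,"ay":0,"az":0,"hand":0},{"tx":0,"ty":0,"tz":-0.145,"ax":0,"ay":0,"az":0,"hand":0}]'
python3 - <<'E'
from h import *
np.set_printoptions(precision=4,suppress=True)
a=np.radians(4.85); u=np.array([np.cos(a),np.sin(a)]);v=np.array([-u[1],u[0]])
P=np.array([.6687,-.0459])-.106*v; print(P)
go([*P,.212],4.85); go([*P,.076],4.85)
p=imaging.snapshot("scene"); q=imaging.snapshot("wrist")
cv2.imwrite("pics/a6.png",np.vstack([cv2.resize(p["frame"][60:220,340:540],(600,480),interpolation=cv2.INTER_CUBIC)[:390],cv2.resize(q["frame"],(600,375))[180:]])[...,::-1])
E
```

```text
clock: 21.25
eef_pos: [0.5206, 0.3088, 0.211]
tool_rot: [0.0, -0.109, 0.994, 0.0]
wrist_force: [0.5, 0.2, -2.3]
width: 0.0098
[ 0.6777 -0.1515]
t(mm) [ -53.8 -483.4   -1.4] a [0.  0.  7.6]
t(mm) [ -53.7 -483.5  134.6] a [0.  0.  7.6]
```

View pics/a6.png

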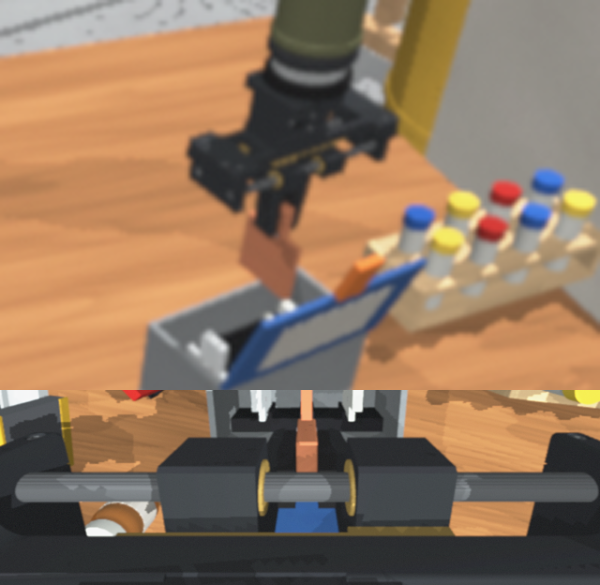

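```bash
python3 -m handwheel '[{"tx":-0.002,"ty":-0.02,"tz":-0.002,"ax":0,"ay":0,"az":0.5,"hand":0},{"tx":-0.007,"ty":-0.06,"tz":-0.002,"ax":0,"ay":0,"az":1,"hand":0},{"tx":-0.012,"ty":-0.11,"tz":-0.002,"ax":0,"ay":0,"az":2,"hand":0},{"tx":-0.018,"ty":-0.16,"tz":-0.002,"ax":0,"ay":0,"az":3,"hand":0},{"tx":-0.024,"ty":-0.21,"tz":-0.002,"ax":0,"ay":0,"az":4,"hand":0},{"tx":-0.03,"ty":-0.26,"tz":-0.002,"ax":0,"ay":0,"az":5,"hand":0},{"tx":-0.036,"ty":-0.31,"tz":-0.002,"ax":0,"ay":0,"az":6,"hand":0},{"tx":-0.042,"ty":-0.36,"tz":-0.002,"ax":0,"ay":0,"az":7,"hand":0},{"tx":-0.048,"ty":-0.41,"tz":-0.002,"ax":0,"ay":0,"az":7.6,"hand":0},{"tx":-0.053,"ty":-0.45,"tz":-0.002,"ax":0,"ay":0,"az":7.6,"hand":0},{"tx":-0.054,"ty":-0.475,"tz":-0.002,"ax":0,"ay":0,"az":7.6,"hand":0},{"tx":-0.054,"ty":-0.4835,"tz":-0.002,"ax":0,"ay":0,"az":7.6,"hand":0}]'
python3 - <<'E'
from h import *
np.set_printoptions(precision=4,suppress=True)
im=cv2.imread("pics/top.png")[...,::-1]; p=imaging.snapshot("top"); sc=imaging.snapshot("scene")
def probe(p,im,box):
    h=cv2.cvtColor(np.ascontiguousarray(im),cv2.COLOR_RGB2HSV).astype(int); H,S,V=h[...,0],h[...,1],h[...,2]
    m=(((S<70)&(V>95))|((H>100)&(H<130)&(S>100)&(V>60))).astype(np.uint8); r,c,a,W=rect(p,m,.045,box); print(r,a); print(cv2.boxPoints(r).tolist())
    return m
probe(p,im,(370,140,455,185))
im2=cv2.imread("pics/scene.png")[...,::-1]
probe(sc,im2,(196,245,275,290))
for q,i,b in((p,im,(290,130,360,200)),(sc,im2,(290,200,370,270))):
    h=cv2.cvtColor(np.ascontiguousarray(i),cv2.COLOR_RGB2HSV).astype(int);H,S,V=h[...,0],h[...,1],h[...,2]
    print(rect(q,((H>20)&(H<35)&(S>120)&(V>120)).astype(np.uint8),.085,b)[0])
P=[.6777,-.1515]
go([*P,.12],4.85)
cv2.imwrite("pics/a7.png",np.vstack([cv2.resize(p["frame"][120:220,300:460],(640,400),interpolation=cv2.INTER_CUBIC)[:290],cv2.resize(sc["frame"][180:300,180:380],(640,384),interpolation=cv2.INTER_CUBIC)[:310]])[...,::-1])
E
```

```text
clock: 22.85
eef_pos: [0.677, -0.1557, 0.2114]
tool_rot: [-0.001, -0.04, 0.999, -0.001]
wrist_force: [0.1, -0.1, -2.0]
width: 0.0096
((689.9412231445312, -292.0357666015625), (54.12030792236328, 183.167236328125), 5.473041534423828) 1141
[[654.2694702148438, -203.45059204101562], [671.7394409179688, -385.7828063964844], [725.6129760742188, -380.6209411621094], [708.1430053710938, -198.28872680664062]]
((687.9583740234375, -293.5876159667969), (71.30172729492188, 195.02450561523438), 6.019498348236084) 1376
[[642.2782592773438, -200.35162353515625], [662.7299194335938, -394.30078125], [733.6384887695312, -386.8236083984375], [713.1868286132812, -192.87445068359375]]
((668.6482543945312, -45.376094818115234), (105.49569702148438, 103.5679702758789), 4.919831275939941)
((668.7078247070312, -47.50252151489258), (107.8932113647461, 105.11439514160156), 4.6628289222717285)
t(mm) [-0.7  1.4 91.8] a [ 0.  -0.1 -0.1]
```

View pics/a7.png

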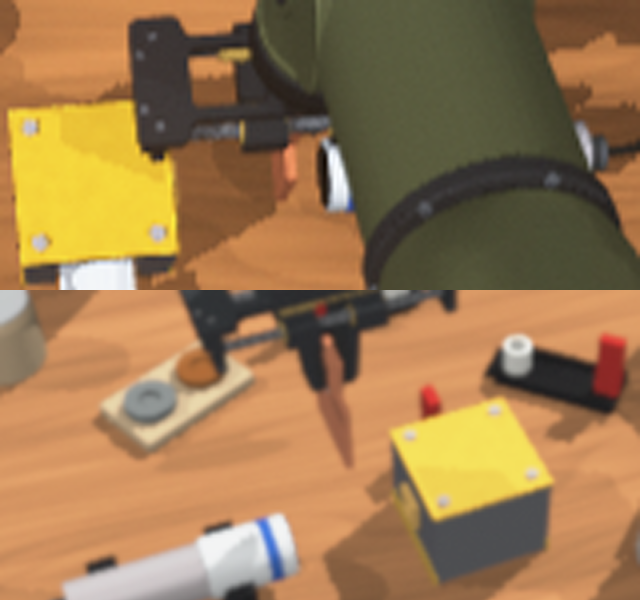

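The top view shows the copper plate at about (285,170) in the crop, between the block and the detector's window. The scene view shows it upright and clear of both, and the probe measurement agrees with the stand estimate to about 1 mm. Next I'll lower it slowly.

```bash
python3 -m handwheel '[{"tx":-0.0007,"ty":0.0014,"tz":0.01,"ax":0,"ay":0,"az":0,"hand":0},{"tx":-0.0007,"ty":0.0014,"tz":0.03,"ax":0,"ay":0,"az":0,"hand":0},{"tx":-0.0007,"ty":0.0014,"tz":0.055,"ax":0,"ay":0,"az":0,"hand":0},{"tx":-0.0007,"ty":0.0014,"tz":0.08,"ax":0,"ay":0,"az":0,"hand":0},{"tx":-0.0007,"ty":0.0014,"tz":0.1,"ax":0,"ay":0,"az":0,"hand":0},{"tx":-0.0007,"ty":0.0014,"tz":0.115,"ax":0,"ay":0,"az":0,"hand":0},{"tx":-0.0007,"ty":0.0014,"tz":0.125,"ax":0,"ay":0,"az":0,"hand":0},{"tx":-0.0007,"ty":0.0014,"tz":0.132,"ax":0,"ay":0,"az":0,"hand":0},{"tx":-0.0007,"ty":0.0014,"tz":0.1355,"ax":0,"ay":0,"az":0,"hand":0},{"tx":-0.0007,"ty":0.0014,"tz":0.1355,"ax":0,"ay":0,"az":0,"hand":0},{"tx":-0.0007,"ty":0.0014,"tz":0.1355,"ax":0,"ay":0,"az":0,"hand":0}]'
python3 - <<'E'
from h import *
np.set_printoptions(precision=4,suppress=True)
go([.6777,-.1515,.076],4.85); print(bot.state()["wrist_force"])
sc=imaging.snapshot("scene"); w=wrist(); p=imaging.snapshot("top")
a=np.radians(4.85); u=np.array([np.cos(a),np.sin(a),0]);v=np.array([-u[1],u[0],0]); M=np.array([.6777,-.1515,.045])
f=cv2.resize(sc["frame"][200:290,220:340],(640,480),interpolation=cv2.INTER_CUBIC); 
for s,t in((-35,-30),(35,-30),(35,30),(-35,30)):
    q=proj(sc,M+u*s/1000+np.array([0,0,t/1000])); q=((q-[220,200]+.5)*16/3-.5).astype(int); cv2.circle(f,tuple(int(i) for i in q),5,(0,255,0),1)
cv2.imwrite("pics/a8.png",np.vstack([f,cv2.resize(w["frame"],(640,400))[170:290]])[...,::-1])
H,S,V=[hsv(sc)[...,i].astype(int) for i in range(3)]
E
```

```text
clock: 24.32
eef_pos: [0.679, -0.1499, 0.0775]
tool_rot: [0.0, -0.043, 0.999, 0.0]
wrist_force: [0.6, 0.1, -2.5]
width: 0.0098
t(mm) [ 1.4 -1.5  1.5] a [0.  0.1 0. ]
[ 0.6493  0.1197 -2.5155]
```

View pics/a8.png

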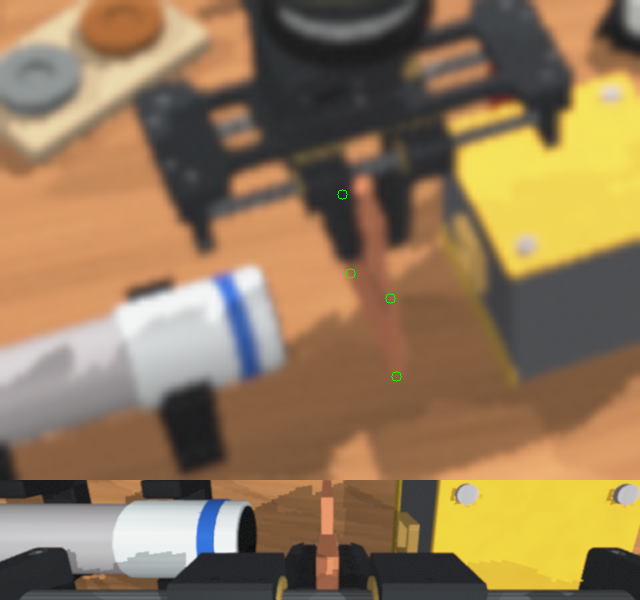

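The plate matches the projected target corners to within about 1–2 mm. The wrist view shows it (column 328) midway between the detector's window (~250) and the brass port (~400). I'll make a final 1.5 mm trim, then check.

```bash
python3 -m handwheel '[{"tx":0.0014,"ty":-0.0014,"tz":0.001,"ax":0,"ay":0,"az":0,"hand":0},{"tx":0.0014,"ty":-0.0014,"tz":0.001,"ax":0,"ay":0,"az":0,"hand":0},{"tx":0.0014,"ty":-0.0014,"tz":0.001,"ax":0,"ay":0,"az":0,"hand":0},{"tx":0.0014,"ty":-0.0014,"tz":0.001,"ax":0,"ay":0,"az":0,"hand":0},{"tx":0.0014,"ty":-0.0014,"tz":0.001,"ax":0,"ay":0,"az":0,"hand":0}]'
python3 - <<'E'
from h import *
np.set_printoptions(precision=4,suppress=True)
go([.6777,-.1515,.076],4.85); s=bot.state();print(s["wrist_force"],abs(s["qvel"]).max())
p=imaging.snapshot("top"); sc=imaging.snapshot("scene")
cv2.imwrite("pics/a9.png",np.vstack([cv2.resize(p["frame"][130:250,120:440],(800,300),interpolation=cv2.INTER_CUBIC),cv2.resize(sc["frame"][120:280,160:480],(600,300),interpolation=cv2.INTER_CUBIC)[:, :].repeat(1,axis=0) if 0 else cv2.resize(sc["frame"][140:260,160:480],(800,300),interpolation=cv2.INTER_CUBIC)])[...,::-1])
E
```

```text
clock: 25.1
eef_pos: [0.6773, -0.1513, 0.0759]
tool_rot: [-0.0, -0.043, 0.999, 0.0]
wrist_force: [-0.2, -0.6, -2.0]
width: 0.0099
t(mm) [-0.3 -0.2 -0.1] a [ 0. -0.  0.]
[-0.2084 -0.6475 -1.9802] 0.0021510393231852494
```

View pics/a9.png

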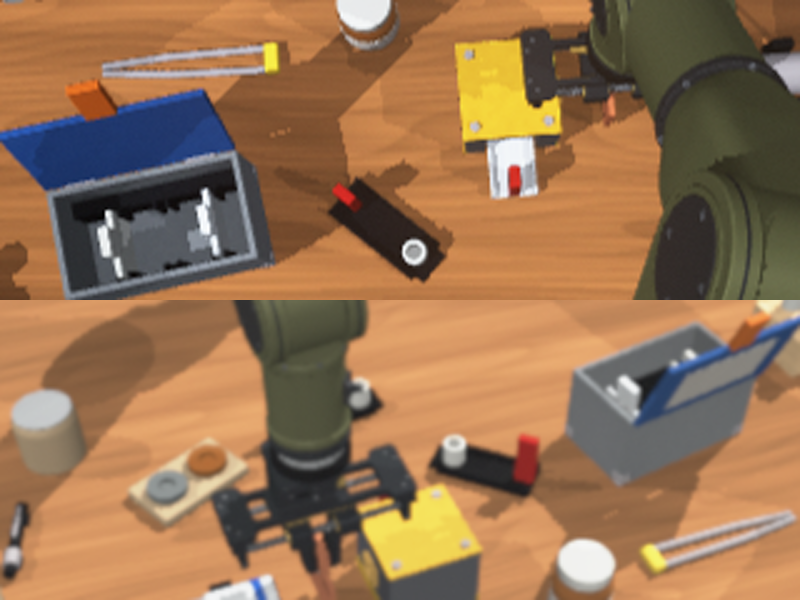

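The final view shows the tray home, the flap leaning back, the other two plates in their slots, the bystanders untouched and the plate at its station. I'm handing the job in.

```bash
python3 -c "
from rig import order; print(order.close_job())"
```

```text
the job is handed in; nothing more can be done
None
```

The job is done and handed in at about 25 s, with the arm holding the copper plate still in the beam.

- **Tray:** I slid it by its red handle into the block until it stopped. It held against a 16 N push, with the handle 90.5 mm from the block's origin (90 nominal). The source can't be seen inside the block; I last saw it upright in its socket just before the push, and the push was slow.
- **Flap:** I swung it back to its stop at about 110°, and it stayed there after release.
- **Copper plate:** I drew it from the middle slot and am holding it upright and square at the half-way point. The gripper is within 0.5 mm of the pose I worked out for it, and the scene camera showed the plate within about 1–2 mm. The wrist force is only about the plate's weight.
- **Rest of the bench:** the aluminium and acrylic plates are still in their slots, and the bystanders I could see look unmoved. Nothing touched the detector.

**Disagreements:** the two fixed cameras differed by 2 mm on the block's y position, so I used the mean, which fits the detector's position. Measured grip openings read up to 3 mm under nominal at first, with no sign of slipping.

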